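Take the blue reel off its hook and load the cradle

ROBOT

A 7-joint arm with a two-finger parallel gripper is mounted at the origin on the work surface. World frame = base frame: x ahead of the robot, y to its left, z up, the work surface at z = 0. Lengths are in m, angles in rad, forces in N, time in s.
With the tool pointing down it reaches from about 0.425 to 0.95 m from the base axis. Payload 16.7 kg.
Tool frame: the origin (TCP) lies midway between the tips of the shut fingers; the grasp point (between the pads) lies 19 mm behind it; z points along the fingers, y is the line along which they close (so a half turn about z gives the same grasp; the last joint's range is limited). The gripper opens to 94 mm and grips with 3 to 60 N. Pads are 16 mm wide; open, the fingers measure 119 mm over their backs; the gripper's body (75 mm by 177 mm) begins 78 mm behind the grasp point.
Start: joints at [-1.446, 0.426, 0.074, 1.606, -0.034, 1.111, -0.067], TCP at [0.183, 0.65, 0.166] pointing down, gripper open.
Joint ranges: [-2.85, 2.85], [-0.5, 2.14], [-1.23, 1.37], [0.21, 2.46], [-1.02, 4.16], [0.16, 2.05], [-2.73, 2.73]. Speed limits (rad/s): [1.89, 1.89, 2.39, 2.39, 3.01, 3.01, 3.01].

INTERFACE

Orientations are given as a unit quaternion [w, x, y, z].
In Python, from workcell import r, viewer gives the robot as it stands. The module is installed in compiled form; this text tells all that it offers.
- The arm moves only by the shell command python3 -m pendant 'ROWS' [OPENING] [FORCE]. ROWS is JSON, one flat list of numbers, 4 for each row, row after row: the shift along the tool's x, y, z in m, then the turn about the tool's z in degrees. A call has 1 to 20 rows; each row is the pose to reach, as a shift and turn from the pose commanded when the call began, along the tool's axes at that moment; what a row does not reach only later rows make up. A row lasts 1/8 s, in which the tool goes at most 62.5 mm and 10.7 degrees, less where a joint would pass 70% of its speed; a pose out of reach is approached as far as the arm can. A call with a gripper value outside its range is refused whole. OPENING is the finger opening in m, from 0 to 0.094, set as the call begins (- or left out, the last holds). The fingers move at their own pace and stop on an object; FORCE is the grip in N (left out, the last holds). Time passes only in rows, so rows that repeat a pose let the fingers close. It gives the time, the measured TCP pose, the force, the opening and the grip force at its end, in the units of the state.
- r.state(): the state, without advancing time (a new reading comes with each control period).
- viewer.read_camera(name): name is "scene" or "top"; returns a dict with "pixels" (420x560x3 uint8, red, green, blue), "depth" (420x560 float32, m along the optical axis (not along the pixel's ray), 0 where there is no reading), "camera_matrix" (3x3 intrinsics, pixels), "origin" and "attitude" of the camera in the world. Camera axes: x right, y down, z forward; pixel columns grow to the right and rows downward; lengths in m; the calibration is good to about 2 mm. A picture is of the moment at which its call begins.
- r.finish_job(): hands the job in; it is judged then, once.
The state is a dict: "t": time; "q": joint angles; "qd": joint speeds; "joint_efforts": joint torques, N m; "tcp_pos": TCP position; "tool_rot": TCP orientation; "wrist_force": force on the tool from outside, world axes, zero at the start; "torque": the same for the moment, N m; "gripper_width": finger opening in m; "grasp_force": force on a finger pad.
Only numpy, scipy, OpenCV 4.12 (cv2) and the standard library are available. Lean on these libraries where they do the work, as an engineer would, in place of code of your own. Each camera call takes 0.05 s, during which the arm holds its last target. There are 200 camera calls.

TASK

Three component reels hang side by side on the rack. Lift the blue one up and off its hook and stand it on edge in the slot of the red cradle, lowering it in rather than dropping it. Leave the yellow and white reels hanging where they are.

Things in the scene. Friction and masses are not known exactly. Their poses are not given: they have to be found in the camera images.
- reel_blue: Loose blue reel: disc 130 mm across, 16 mm thick, 50 mm centre hole, 0.18 kg. Origin at the disc's centre; its x is the axle, level, at the start pointing away from the robot. It hangs on one of three like hooks of a fixed rack, centre 127 mm above the bench, top edge 192 mm. To come off it must rise 12 to 38 mm (more, and the hole's lower edge meets the hook), then go 65 mm or more along its -x.
- reel_yellow: Yellow reel, same size, axes and height, on another hook, 145 mm from hook to hook. A hook is a level steel bar 20 mm wide, 5 mm thick, reaching towards the robot through the reel's hole and ending in a lip turned up 10 mm, 38 to 53 mm before the reel's centre. The hole's upper edge rests on the bar, whose top is 150 mm above the bench.
- reel_white: White reel, same size, axes and height, on the remaining hook. The rack's crossbar runs behind all three reels, 30 mm or more beyond their centres, its top 150 mm above the bench: the 40 mm of each reel's rim above that height stands free on both faces.
- cradle_floor (a point): Centre of the slot floor in the red cradle, an open-topped box fixed to the bench, 90 mm tall; floor 5 mm above the bench. The slot is 40 mm wide (point x) and 170 mm long (point y); z is up. Two white ribs across the floor, 18 mm tall, 82 mm apart, cradle a reel's rim: seated on edge, its axle lies along point x and its centre about 71 mm above this point.

How it is judged:
On the way:
1. the blue reel is off its hook, carried in the fingers (distance of reel_blue from where it was at the start of the episode above 0.06 m and height (world z) of reel_blue above 0.1 m and contact force between the fingers and reel_blue above 0.5 N), for 0.2 s.
At the end, for the whole second after the job is handed in: The blue reel stands at rest on edge in the cradle's slot, between the ribs (centre within 20 mm of the slot's middle across it and 15 mm along it, 60 to 82 mm above its floor, axle within 34 degrees of straight across the slot); the yellow and white reels are within 30 mm of where they started (x of reel_blue in the frame of cradle_floor between -0.02 and 0.02 m and y of reel_blue in the frame of cradle_floor between -0.015 and 0.015 m and z of reel_blue in the frame of cradle_floor between 0.06 and 0.082 m and angle between the x axis of reel_blue and the x axis of cradle_floor, either way round below 0.6 rad and linear speed of reel_blue below 0.02 m/s and distance of each of reel_yellow, reel_white from where it was at the start of the episode below 0.03 m); the robot touches nothing.
It fails at once if the yellow or the white reel is shifted by more than 30 mm or knocked down (distance of any of reel_yellow, reel_white from where it was at the start of the episode above 0.03 m).
It fails at once if the blue reel is dropped (falls faster than 0.7 m/s, a free fall of some 25 mm) instead of lowered (height (world z) of reel_blue below 0.12 m and linear speed of reel_blue above 0.7 m/s).
It also fails if it takes over 48 s, if anything falls off the work surface, if the arm or the gripper's body presses on something with over 40 N, if the wrist force passes 120 N, or if a joint passes its speed limit or range.

## Working session

There is one attempt and no reset: what is moved stays moved. The work goes in short steps, Python scripts to look and compute and a shell command to move; the robot and the scene stay as the last step left them, time stands still between calls to the robot, and variables do not carry over. Pictures are saved under pics/ and viewed, at most 10 in all, crops included, and the job is handed in when it is done.

```bash
mkdir -p pics
cat > h.py <<'E'
import numpy as np, cv2
from scipy.spatial.transform import Rotation as R
from workcell import r, viewer
def rot(a):
    a=np.array(a,float)
    return a if a.shape==(3,3) else R.from_quat(a[[1,2,3,0]]).as_matrix()
def cloud(name):
    c=viewer.read_camera(name); K=np.array(c["camera_matrix"]); d=c["depth"]
    v,u=np.mgrid[:420,:560]
    P=np.stack([(u-K[0,2])/K[0,0]*d,(v-K[1,2])/K[1,1]*d,d],-1)
    W=P@rot(c["attitude"]).T+np.array(c["origin"]); W[d==0]=np.nan
    return c["pixels"],W
E
python3 - <<'E'
from h import *
s=r.state(); print({k:np.round(s[k],3) for k in s})
for n in("scene","top"):
    p,W=cloud(n); np.savez(n+"0",p=p,W=W)
    cv2.imwrite(f"pics/{n}0.png",p[...,::-1])
    h=cv2.cvtColor(p,cv2.COLOR_RGB2HSV); z=W[...,2]
    for nm,lo,hi in(("blue",(100,120,40),(130,255,255)),("yellow",(20,120,60),(35,255,255)),("red",(0,130,50),(8,255,255))):
        m=cv2.inRange(h,lo,hi)>0; m&=np.isfinite(z)&(z>.01)
        if m.sum()<20: print(n,nm,m.sum());continue
        v,u=np.nonzero(m); q=W[m]
        print(n,nm,m.sum(),"px",u.min(),u.max(),v.min(),v.max(),np.round(np.percentile(q,[1,50,99],axis=0),3).tolist())
E
```

```text
{'t': np.float64(0.0), 'q': array([-1.446,  0.427,  0.074,  1.607, -0.034,  1.111, -0.067]), 'qd': array([-0.002,  0.001,  0.002, -0.   , -0.001, -0.   , -0.   ]), 'joint_efforts': array([-3.0000e-03, -9.3582e+01,  3.6650e+00, -4.5421e+01, -4.9000e-02,
        2.0000e-02,  0.0000e+00]), 'tcp_pos': array([0.182, 0.649, 0.166]), 'tool_rot': array([-0.   ,  0.136,  0.991, -0.001]), 'wrist_force': array([ 0.682, -0.139, -0.385]), 'torque': array([-0.012,  0.008, -0.033]), 'grasp_force': np.float64(0.0), 'gripper_width': np.float64(0.094)}
scene blue 934 px 131 288 194 239 [[0.593, -0.313, 0.091], [0.61, 0.005, 0.157], [0.697, 0.063, 0.192]]
scene yellow 2131 px 183 559 0 349 [[0.308, 0.083, 0.011], [0.623, 0.294, 0.141], [0.631, 0.632, 0.191]]
scene red 4797 px 0 559 0 206 [[-0.899, -0.787, 0.011], [0.464, -0.303, 0.092], [0.734, 0.407, 0.238]]
top blue 522 px 265 442 141 187 [[0.59, -0.318, 0.08], [0.596, -0.021, 0.147], [0.694, 0.06, 0.19]]
top yellow 1238 px 6 255 157 315 [[0.31, 0.226, 0.011], [0.489, 0.302, 0.025], [0.65, 0.661, 0.192]]
top red 1247 px 48 440 144 293 [[0.378, -0.312, 0.01], [0.43, -0.215, 0.08], [0.673, 0.555, 0.136]]
```

View pics/scene0.png

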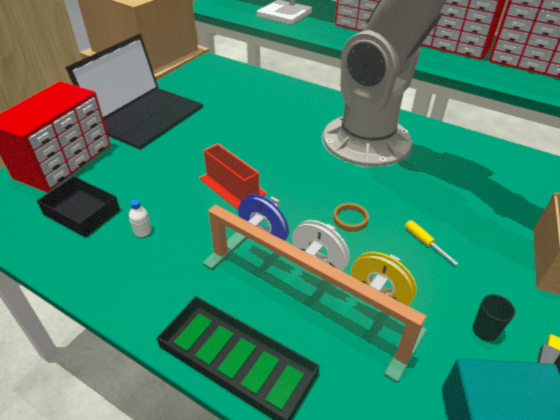

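View pics/top0.png

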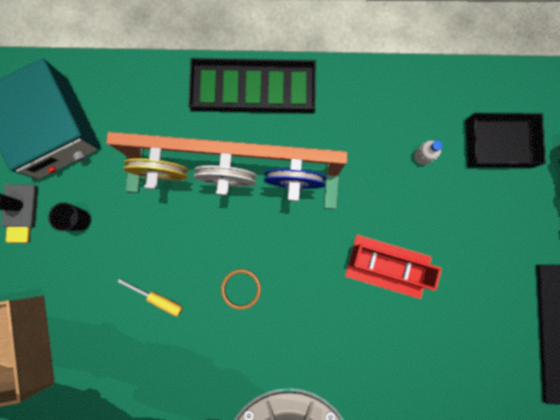

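The scene view shows the blue reel at about (263,218), next to white (319,243) and yellow (385,278), with the red cradle at (230,175). In the top view, blue is at (295,179), the cradle at (393,266), and its ribs at (374,261) and (408,270). Next I'll fit the reel axes and the cradle.

Run:
```python
from h import *
allb=[]
for n in("scene","top"):
    f=np.load(n+"0.npz"); p,W=f["p"],f["W"]; h=cv2.cvtColor(p,cv2.COLOR_RGB2HSV); x,y,z=W[...,0],W[...,1],W[...,2]
    for nm,lo,hi in(("blue",(100,120,40),(130,255,255)),("yellow",(20,100,60),(35,255,255)),("white",(0,0,110),(180,50,255))):
        yr={"blue":(-.1,.1),"white":(.06,.2),"yellow":(.2,.4)}[nm]
        m=(cv2.inRange(h,lo,hi)>0)&(z>.165)&(z<.2)&(y>yr[0])&(y<yr[1])&(x>.5)&(x<.72)
        q=W[m]; 
        if len(q)<10: print(n,nm,len(q)); continue
        c,sz,a=cv2.minAreaRect((q[:,:2]*1000).astype(np.float32)); print(n,nm,len(q),"rect",np.round(c,1),np.round(sz,1),round(a,1),"ztop",np.round(np.percentile(z[m],98),3))
    m=((cv2.inRange(h,(0,130,50),(8,255,255))>0)|(cv2.inRange(h,(172,130,50),(180,255,255))>0))&(x>.3)&(x<.6)&(y<-.05)&(y>-.45)&(z>.003)
    for zl,zh in((.003,.02),(.084,.098)):
        k=m&(z>zl)&(z<zh); q=W[k]
        if len(q)>10:
            c,sz,a=cv2.minAreaRect((q[:,:2]*1000).astype(np.float32)); print(n,"red",zl,len(q),np.round(c,1),np.round(sz,1),round(a,1),np.round(np.median(q[:,2]),3))
    k=(cv2.inRange(h,(0,0,110),(180,70,255))>0)&(x>.35)&(x<.52)&(y<-.1)&(y>-.4)&(z>.008)&(z<.06)
    nl,lab,st,ct=cv2.connectedComponentsWithStats(k.astype(np.uint8))
    for i in range(1,nl):
        if st[i,4]>5: q=W[lab==i]; print(n,"rib",st[i,4],ct[i].round(),np.round(q.mean(0),4),np.round(np.ptp(q,axis=0),3))
f=np.load("top0.npz");W=f["W"]
for v,u in((255,393),(266,393),(275,393),(160,250),(150,250),(140,250),(145,320),(195,294)): print(u,v,np.round(W[v,u],3))
```

```text
scene blue 359 rect [6.031e+02 2.000e-01] [100.3  20.1] 85.6 ztop 0.192
scene yellow 629 rect [619.  288.2] [103.8  19.8] 86.7 ztop 0.192
scene white 555 rect [607.2 144.6] [104.2  20.2] 86.8 ztop 0.192
scene red 0.003 496 [ 425.3 -224.4] [179.8 102.4] 74.4 0.007
scene red 0.084 347 [ 426.2 -224.3] [183.7  53.3] 73.9 0.089
top blue 176 rect [601.3  -1.4] [106.5  16.9] 86.4 ztop 0.191
top yellow 237 rect [616.1 288.4] [105.5  16.8] 86.7 ztop 0.193
top white 448 rect [604.7 142.7] [104.6  17. ] 86.9 ztop 0.193
top red 0.003 2312 [ 423.1 -224.6] [180.  100.1] 74.5 0.006
top red 0.084 526 [ 423.8 -224.5] [180.4  50.2] 74.4 0.09
top rib 65 [372. 260.] [ 0.4365 -0.1851  0.0212] [0.036 0.015 0.027]
top rib 69 [407. 271.] [ 0.4139 -0.2637  0.0209] [0.034 0.014 0.018]
393 255 [ 0.448 -0.215  0.09 ]
393 266 [ 0.423 -0.237  0.003]
393 275 [ 0.406 -0.215  0.089]
250 160 [0.669 0.103 0.002]
250 150 [nan nan nan]
250 140 [ 0.72   0.105 -0.003]
320 145 [ 0.71  -0.064  0.001]
294 195 [0.565 0.    0.15 ]
```

```bash
python3 -m pendant '[0,0,-0.04,0, 0,0,-0.09,0, -0.02,-0.02,-0.1,3, -0.06,-0.053,-0.1,8, -0.1,-0.088,-0.1,13, -0.14,-0.124,-0.1,18, -0.18,-0.16,-0.1,23, -0.22,-0.195,-0.1,29, -0.26,-0.23,-0.1,35, -0.3,-0.265,-0.1,41, -0.34,-0.3,-0.1,46, -0.38,-0.336,-0.1,52, -0.42,-0.372,-0.1,57, -0.46,-0.408,-0.1,62, -0.5,-0.443,-0.1,67, -0.54,-0.478,-0.1,72, -0.57,-0.503,-0.1,76, -0.579,-0.512,-0.1,77.6, -0.579,-0.512,-0.1,77.6, -0.579,-0.512,-0.1,77.6]' 0.038 30
cat > rel.py <<'E'
# prints the shift in tool axes and turn to reach a world x,y,z and world yaw (deg) of tool y
import sys; from h import *
x,y,z,a=map(float,sys.argv[1:]); s=r.state(); T=rot(s["tool_rot"])
d=T.T@(np.array([x,y,z])-s["tcp_pos"]); ya=np.degrees(np.arctan2(T[1,1],T[0,1]))
print("t",s["t"],"tcp",np.round(s["tcp_pos"],4),"yaw",ya.round(2),"shift",d.round(4),"turn",round(ya-a,2),"w",s["gripper_width"],"f",s["grasp_force"],"wf",np.round(s["wrist_force"],1))
E
python3 rel.py 0.602 -0.0005 0.157 -3.5
```

```text
t: 2.6
tcp_pos: [0.601, 0.0018, 0.2662]
tool_rot: [-0.0, 0.726, 0.687, 0.0]
wrist_force: [0.5, 0.1, -0.0]
gripper_width: 0.0375
grasp_force: 0.0
t 2.6 tcp [0.601  0.0018 0.2662] yaw -3.15 shift [-0.0023  0.0012  0.1092] turn 0.35 w 0.037529700262406505 f 0.0 wf [ 0.5  0.1 -0. ]
```

```bash
python3 -m pendant '[-0.002,0.001,0.03,0.3, -0.002,0.001,0.06,0.3, -0.002,0.001,0.08,0.3, -0.002,0.001,0.095,0.3, -0.002,0.001,0.105,0.3, -0.002,0.001,0.109,0.3, -0.002,0.001,0.109,0.3, -0.002,0.001,0.109,0.3]' 0.038 && python3 -m pendant '[0,0,0,0, 0,0,0,0, 0,0,0,0, 0,0,0,0, 0,0,0,0, 0,0,0,0]' 0 30
python3 - <<'E'
from h import *
for n in("scene",):
    p,W=cloud(n); cv2.imwrite("pics/grasp.png",cv2.resize(p[150:310,160:420,::-1],None,fx=2.5,fy=2.5))
E
```

```text
t: 3.6
tcp_pos: [0.6027, -0.0018, 0.1578]
tool_rot: [0.0, 0.729, 0.685, 0.0]
wrist_force: [0.7, 0.7, 0.3]
gripper_width: 0.0378
grasp_force: 0.0
t: 4.35
tcp_pos: [0.6024, -0.0018, 0.1573]
tool_rot: [0.0, 0.729, 0.685, -0.0]
wrist_force: [0.3, -0.4, -0.5]
gripper_width: 0.0005
grasp_force: 0.0
```

View pics/grasp.png

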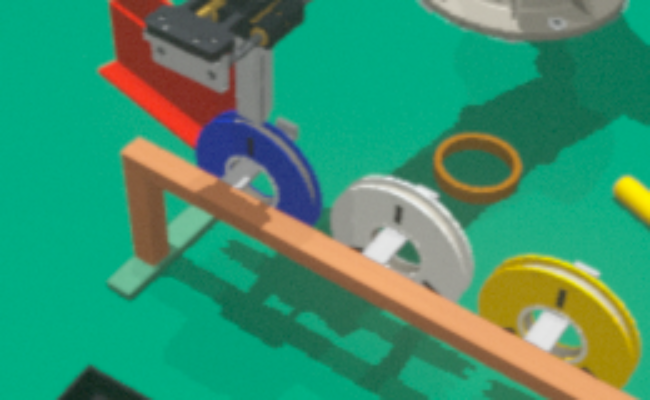

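The fingers shut on nothing (opening 0.5 mm). In the crop they sit at about (255,85), on the robot side of the blue reel, whose top is at (250,112). I'll re-measure the reels and the fingers.

Run:
```python
from h import *
print(np.round(r.state()["q"],3))
for n in("scene","top"):
    p,W=cloud(n); np.savez(n+"1",p=p,W=W); h=cv2.cvtColor(p,cv2.COLOR_RGB2HSV); x,y,z=W[...,0],W[...,1],W[...,2]
    if n=="top": cv2.imwrite("pics/top1.png",cv2.resize(p[80:280,190:430,::-1],None,fx=3,fy=3))
    for nm,lo,hi,yr in(("blue",(100,120,40),(130,255,255),(-.1,.1)),("white",(0,0,110),(180,50,255),(.08,.2))):
        m=(cv2.inRange(h,lo,hi)>0)&(z>.155)&(z<.2)&(y>yr[0])&(y<yr[1])&(x>.5)&(x<.72)
        for zl in(.155,.165,.175,.185):
            q=W[m&(z>zl)&(z<zl+.01)]
            if len(q)>3: print(n,nm,zl,len(q),"x",np.round(np.percentile(q[:,0],[2,50,98]),4),"y",np.round(np.percentile(q[:,1],[2,98]),3))
    g=(h[...,1]<60)&(z>.15)&(z<.26)&(abs(y)<.06)&(x>.54)&(x<.72)
    for zl in(.15,.17,.19,.21,.23):
        q=W[g&(z>zl)&(z<zl+.02)]
        if len(q)>3: print(n,"grey",zl,len(q),np.round(np.percentile(q,[2,50,98],axis=0),3).tolist())
```

```text
[-0.627  0.373  0.672  1.813 -0.265  1.047  0.083]
scene blue 0.155 139 x [0.5998 0.6102 0.6157] y [-0.052  0.056]
scene blue 0.165 138 x [0.5938 0.6106 0.6148] y [-0.047  0.049]
scene blue 0.175 129 x [0.5949 0.6099 0.6139] y [-0.04  0.04]
scene blue 0.185 77 x [0.5959 0.6093 0.613 ] y [-0.029  0.026]
scene white 0.155 213 x [0.5661 0.6132 0.6184] y [0.091 0.198]
scene white 0.165 185 x [0.5976 0.6135 0.6185] y [0.097 0.193]
scene white 0.175 233 x [0.5985 0.6117 0.6175] y [0.105 0.184]
scene white 0.185 136 x [0.5987 0.6077 0.6162] y [0.117 0.171]
scene grey 0.15 132 [[0.557, -0.012, 0.15], [0.61, 0.004, 0.153], [0.64, 0.051, 0.169]]
scene grey 0.17 50 [[0.596, -0.019, 0.171], [0.6, 0.015, 0.182], [0.603, 0.035, 0.187]]
scene grey 0.19 32 [[0.594, -0.01, 0.199], [0.606, 0.007, 0.206], [0.617, 0.008, 0.21]]
scene grey 0.21 98 [[0.595, -0.009, 0.211], [0.614, 0.006, 0.22], [0.618, 0.008, 0.23]]
scene grey 0.23 108 [[0.594, -0.011, 0.231], [0.614, 0.006, 0.24], [0.617, 0.009, 0.25]]
top white 0.155 53 x [0.5644 0.5686 0.6158] y [0.137 0.199]
top white 0.165 39 x [0.5968 0.6072 0.6158] y [0.132 0.195]
top white 0.175 193 x [0.5959 0.6054 0.6139] y [0.115 0.183]
top white 0.185 112 x [0.5959 0.6058 0.6133] y [0.117 0.172]
```

View pics/top1.png

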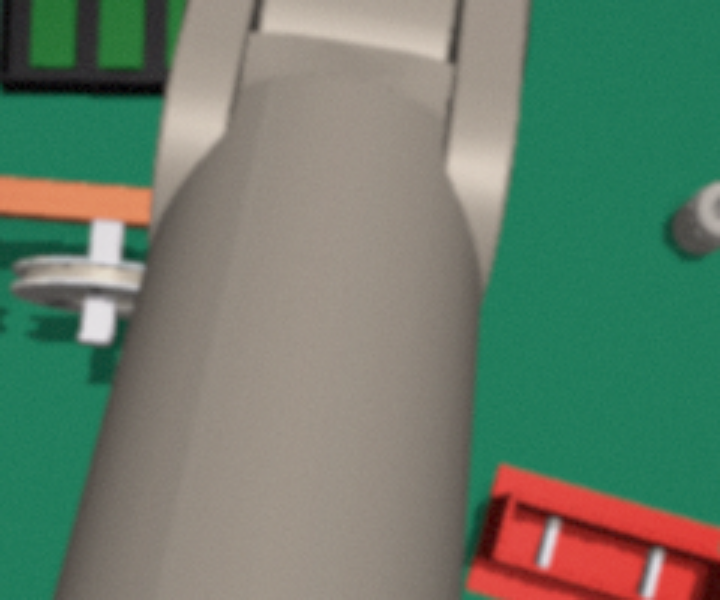

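The top view is blocked by the forearm. I'll check where the fingertips really end along the finger's pixel column in the scene image (about col 262, rows 165-205).

Run:
```python
from h import *
f=np.load("scene1.npz");p,W=f["p"],f["W"]
for u in(259,263,267):
    print(u)
    for v in range(168,216,3): print(v,p[v,u],np.round(W[v,u],3))
cv2.imwrite("pics/z1.png",cv2.resize(p[140:250,210:330,::-1],None,fx=5,fy=5,interpolation=cv2.INTER_NEAREST))
```

```text
259
168 [111 116 115] [0.645 0.024 0.312]
171 [119 122 119] [0.617 0.004 0.277]
174 [129 134 129] [0.616 0.003 0.27 ]
177 [130 131 129] [0.617 0.003 0.262]
180 [130 134 130] [0.617 0.003 0.255]
183 [129 132 128] [0.616 0.002 0.246]
186 [129 132 129] [0.616 0.002 0.239]
189 [129 132 129] [0.617 0.002 0.231]
192 [130 133 130] [0.615 0.001 0.221]
195 [131 133 130] [0.616 0.002 0.214]
198 [ 98 103 126] [ 0.596 -0.012  0.184]
201 [ 43  59 133] [ 0.61  -0.003  0.19 ]
204 [ 33  51 117] [ 0.611 -0.003  0.183]
207 [43 49 72] [ 0.612 -0.002  0.175]
210 [43 52 81] [ 0.61  -0.004  0.164]
213 [106 112 134] [ 0.609 -0.005  0.155]
263
168 [85 87 82] [0.628 0.021 0.3  ]
171 [124 128 124] [0.608 0.007 0.273]
174 [120 125 120] [0.61  0.009 0.268]
177 [122 126 121] [0.608 0.007 0.258]
180 [124 125 121] [0.607 0.006 0.25 ]
183 [120 123 118] [0.609 0.007 0.244]
186 [119 124 121] [0.612 0.009 0.238]
189 [124 129 124] [0.608 0.007 0.227]
192 [122 125 121] [0.608 0.006 0.218]
195 [124 126 122] [0.609 0.007 0.211]
198 [122 126 123] [0.61  0.007 0.204]
201 [120 124 133] [0.601 0.001 0.185]
204 [ 41  58 127] [0.612 0.008 0.189]
207 [ 39  51 125] [0.612 0.008 0.181]
210 [ 43  58 127] [0.61  0.007 0.17 ]
213 [ 48  60 128] [0.609 0.006 0.159]
267
168 [47 58 55] [0.627 0.03  0.303]
171 [121 127 124] [0.594 0.007 0.264]
174 [123 129 124] [0.594 0.007 0.256]
177 [119 128 122] [0.594 0.008 0.249]
180 [123 129 124] [0.595 0.008 0.242]
183 [122 128 124] [0.596 0.008 0.235]
186 [121 128 122] [0.594 0.007 0.225]
189 [126 132 125] [0.595 0.008 0.218]
192 [122 129 124] [0.594 0.007 0.209]
195 [ 96 149 127] [ 0.401 -0.121 -0.   ]
198 [ 41 146 134] [ 0.414 -0.113  0.002]
201 [ 65  75 126] [0.596 0.008 0.186]
204 [115 119 137] [0.602 0.012 0.183]
207 [ 33  55 125] [0.614 0.02  0.188]
210 [ 40  55 126] [0.612 0.018 0.176]
213 [ 38  54 128] [0.613 0.019 0.169]
```

View pics/z1.png

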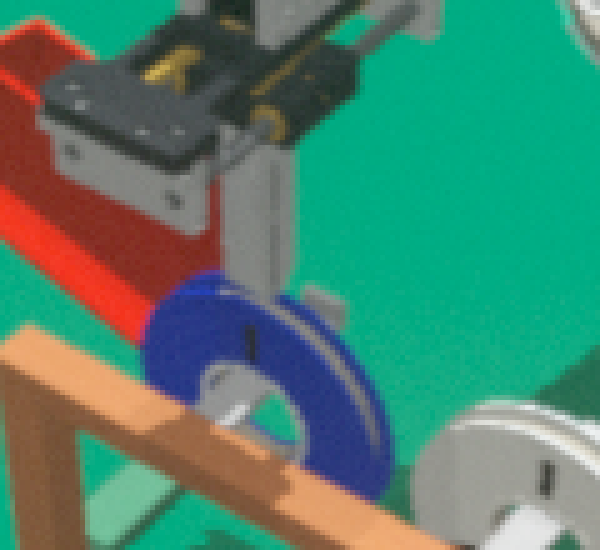

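In the picture the shut fingers end at z≈0.203 (rows 197-199), with the body above that. The reel top at 0.192 agrees with its spec, so the reported TCP reads about 45 mm too low. I'll trust the cameras, open the fingers and go 45 mm lower.

```bash
python3 -m pendant '[0,-0.002,0,0, 0,-0.002,0,0, 0,-0.002,0,0, 0,-0.002,0.008,0, 0,-0.002,0.016,0, 0,-0.002,0.024,0, 0,-0.002,0.032,0, 0,-0.002,0.04,0, 0,-0.002,0.043,0, 0,-0.002,0.043,0, 0,-0.002,0.043,0]' 0.038 && python3 -m pendant '[0,0,0,0, 0,0,0,0, 0,0,0,0, 0,0,0,0, 0,0,0,0]' 0 30
python3 - <<'E'
from h import *
p,W=cloud("scene"); np.savez("scene2",p=p,W=W)
cv2.imwrite("pics/z2.png",cv2.resize(p[140:250,210:330,::-1],None,fx=5,fy=5,interpolation=cv2.INTER_NEAREST))
E
```

```text
t: 5.88
tcp_pos: [0.6006, -0.0016, 0.1145]
tool_rot: [0.0, 0.729, 0.685, 0.0]
wrist_force: [0.0, -0.4, -0.4]
gripper_width: 0.0379
grasp_force: 0.0
t: 6.5
tcp_pos: [0.6005, -0.0016, 0.1144]
tool_rot: [0.0, 0.729, 0.685, 0.0]
wrist_force: [0.7, -0.4, 2.3]
gripper_width: 0.0079
grasp_force: 30.0
```

View pics/z2.png

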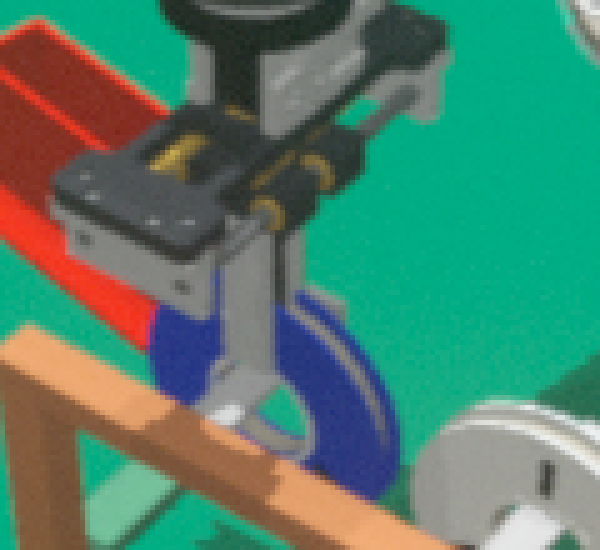

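The fingers now straddle the rim, at about (250,330) in the crop, with 30 N of grip. The opening reads only 8 mm on a 16 mm disc, so I'll check that against the depth before lifting.

Run:
```python
from h import *
f=np.load("scene2.npz");p,W=f["p"],f["W"]
for u in(257,260,266,268,270):
    print(u,[(v,p[v,u].tolist(),np.round(W[v,u],3).tolist()) for v in range(188,222,3)])
```

```text
257 [(188, [108, 111, 112], [0.652, 0.022, 0.267]), (191, [121, 123, 121], [0.618, -0.002, 0.224]), (194, [129, 133, 129], [0.616, -0.003, 0.214]), (197, [131, 134, 129], [0.619, -0.002, 0.209]), (200, [133, 134, 131], [0.618, -0.003, 0.2]), (203, [131, 131, 128], [0.618, -0.003, 0.191]), (206, [128, 130, 127], [0.618, -0.003, 0.183]), (209, [132, 134, 131], [0.618, -0.003, 0.174]), (212, [115, 131, 129], [0.617, -0.004, 0.164]), (215, [149, 149, 146], [0.611, -0.009, 0.147]), (218, [150, 150, 149], [0.622, -0.001, 0.152]), (221, [193, 194, 192], [0.629, 0.003, 0.151])]
260 [(188, [119, 123, 120], [0.618, 0.006, 0.236]), (191, [132, 131, 129], [0.618, 0.006, 0.228]), (194, [135, 137, 133], [0.618, 0.005, 0.219]), (197, [133, 133, 131], [0.619, 0.006, 0.212]), (200, [129, 131, 128], [0.62, 0.006, 0.205]), (203, [130, 132, 129], [0.617, 0.004, 0.193]), (206, [131, 134, 131], [0.619, 0.006, 0.188]), (209, [131, 131, 127], [0.618, 0.004, 0.177]), (212, [133, 134, 131], [0.617, 0.003, 0.167]), (215, [148, 149, 149], [0.61, -0.002, 0.15]), (218, [148, 149, 148], [0.617, 0.003, 0.15]), (221
[... 998 characters left out ...]
67]), (215, [46, 57, 128], [0.607, 0.017, 0.158]), (218, [90, 141, 134], [0.607, 0.017, 0.149]), (221, [39, 173, 134], [0.488, -0.061, 0.002])]
270 [(188, [93, 138, 117], [0.371, -0.131, -0.001]), (191, [92, 137, 118], [0.382, -0.123, -0.001]), (194, [89, 137, 115], [0.391, -0.117, -0.002]), (197, [99, 128, 123], [0.406, -0.108, 0.002]), (200, [49, 62, 128], [0.592, 0.013, 0.187]), (203, [134, 133, 132], [0.595, 0.015, 0.182]), (206, [44, 61, 135], [0.609, 0.024, 0.188]), (209, [39, 56, 126], [0.607, 0.023, 0.178]), (212, [42, 58, 128], [0.607, 0.022, 0.169]), (215, [39, 57, 126], [0.608, 0.023, 0.161]), (218, [56, 69, 128], [0.605, 0.021, 0.15]), (221, [96, 141, 135], [0.605, 0.021, 0.14])]
```

The depth agrees with the reported opening, and the reel has shifted only about 4 mm along its axle and is still upright. I'll lift 25 mm and check that it comes along.

```bash
python3 -m pendant '[0,0,-0.003,0, 0,0,-0.007,0, 0,0,-0.012,0, 0,0,-0.017,0, 0,0,-0.022,0, 0,0,-0.025,0, 0,0,-0.025,0, 0,0,-0.025,0]' 0 40
python3 - <<'E'
from h import *
p,W=cloud("scene"); np.savez("scene3",p=p,W=W); h=cv2.cvtColor(p,cv2.COLOR_RGB2HSV); x,y,z=W[...,0],W[...,1],W[...,2]
m=(cv2.inRange(h,(100,120,40),(130,255,255))>0)&(z>.1)&(abs(y)<.12)&(x>.5)&(x<.7)
q=W[m]; print(len(q),np.round(np.percentile(q,[1,50,99],axis=0),3).tolist())
for a in np.arange(.1,.22,.015):
    k=q[(q[:,2]>a)&(q[:,2]<a+.015)]
    if len(k)>5: print(a.round(3),len(k),np.round(np.percentile(k[:,0],[50,90]),4),np.round([k[:,1].min(),k[:,1].max()],3))
E
```

```text
t: 7.55
tcp_pos: [0.6003, -0.0016, 0.1391]
tool_rot: [-0.0, 0.729, 0.685, -0.0]
wrist_force: [-0.1, 0.3, -0.9]
gripper_width: 0.0078
grasp_force: 40.0
909 [[0.592, -0.059, 0.109], [0.606, 0.028, 0.165], [0.61, 0.063, 0.214]]
0.1 36 [0.606  0.6081] [-0.049  0.049]
0.115 108 [0.606  0.6084] [-0.06   0.059]
0.13 123 [0.6058 0.6091] [-0.06   0.063]
0.145 142 [0.6054 0.6087] [-0.062  0.064]
0.16 153 [0.6041 0.6089] [-0.061  0.063]
0.175 165 [0.6054 0.6086] [-0.058  0.059]
0.19 120 [0.6058 0.6079] [-0.047  0.052]
0.205 62 [0.6051 0.6076] [0.009 0.037]
```

The reel rose 24 mm and hangs level in the fingers. Next I'll take it off along -x, raise it, and carry it over the cradle with a 12.4° turn.

```bash
python3 -m pendant '[0,-0.01,0,0, 0,-0.025,0,0, 0,-0.04,0,0, 0,-0.055,0,0, 0,-0.07,0,0, 0,-0.085,0,0, 0,-0.09,-0.01,0, 0,-0.09,-0.03,0, -0.01,-0.095,-0.05,1, -0.03,-0.1,-0.06,2, -0.055,-0.11,-0.06,4, -0.08,-0.12,-0.06,5, -0.105,-0.13,-0.06,7, -0.13,-0.14,-0.06,8, -0.155,-0.15,-0.06,9, -0.18,-0.155,-0.06,10, -0.205,-0.158,-0.06,11, -0.225,-0.159,-0.06,12, -0.236,-0.159,-0.06,12.4, -0.236,-0.159,-0.06,12.4]'
python3 -m pendant '[0,0,0,0, 0,0,0,0]'
python3 rel.py 0.4276 -0.2274 0.0644 -15.9
python3 - <<'E'
from h import *
p,W=cloud("scene"); np.savez("scene4",p=p,W=W); h=cv2.cvtColor(p,cv2.COLOR_RGB2HSV); x,y,z=W[...,0],W[...,1],W[...,2]
cv2.imwrite("pics/s4.png",cv2.resize(p[80:280,130:400,::-1],None,fx=2.5,fy=2.5))
m=(cv2.inRange(h,(100,120,40),(130,255,255))>0)&(z>.1)&(z<.3)&(y<-.1)&(x>.3)&(x<.6)
q=W[m]; print(len(q),np.round(np.percentile(q,[1,50,99],axis=0),3).tolist())
e=np.array([np.cos(np.radians(-15.9)),np.sin(np.radians(-15.9))]);n=np.array([-e[1],e[0]]);c=np.array([.4258,-.2243])
for name,w in(("across",e),("along",n)): print(name,np.round(np.percentile((q[:,:2]-c)@w,[0.5,10,50,90,99.5]),4))
a=(q[:,:2]-c)@n;b=(q[:,:2]-c)@e; k=b>np.percentile(b,30); print("slope deg",np.degrees(np.polyfit(a[k],b[k],1)[0]),"tilt",np.degrees(np.polyfit(q[k,2],b[k],1)[0]))
g=q[abs(q[:,2]-np.median(q[:,2]))<.01]
print("z range",q[:,2].min(),q[:,2].max())
E
```

```text
t: 10.1
tcp_pos: [0.4266, -0.2279, 0.1992]
tool_rot: [0.0, 0.799, 0.601, -0.0]
wrist_force: [-0.1, 0.1, -1.5]
gripper_width: 0.0076
grasp_force: 40.0
t: 10.35
tcp_pos: [0.4271, -0.2265, 0.1993]
tool_rot: [-0.0, 0.798, 0.602, 0.0]
wrist_force: [-0.2, 0.3, -1.8]
gripper_width: 0.0079
grasp_force: 40.0
t 10.35 tcp [ 0.4271 -0.2265  0.1993] yaw -15.92 shift [-0.0007  0.0008  0.1349] turn -0.02 w 0.00790259774387808 f 39.99803846108989 wf [-0.2  0.3 -1.8]
698 [[0.417, -0.28, 0.154], [0.437, -0.2, 0.216], [0.449, -0.163, 0.274]]
across [-0.01   -0.0055  0.0064  0.0079  0.0095]
along [-0.0572 -0.0448  0.027   0.056   0.0638]
slope deg -0.07274799099762681 tilt 0.2969182723996356
z range 0.15095441265414333 0.27664237523995294
```

View pics/s4.png

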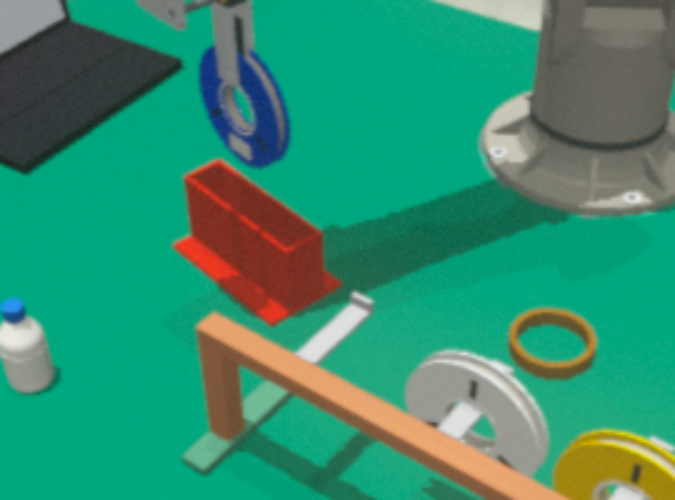

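The blue reel, at about (245,105) in the crop, hangs aligned over the slot to within 1-2 mm and about 0.3° of tilt. The white and yellow reels haven't moved. Now I'll lower it 134 mm, slowing at the end.

```bash
python3 -m pendant '[0,0,0.01,0, 0,0,0.03,0, 0,0,0.05,0, 0,0,0.07,0, 0,0,0.085,0, 0,0,0.1,0, 0,0,0.11,0, 0,0,0.117,0, 0,0,0.122,0, 0,0,0.126,0, 0,0,0.129,0, 0,0,0.131,0, 0,0,0.132,0, 0,0,0.132,0, 0,0,0.132,0]'
python3 - <<'E'
from h import *
p,W=cloud("scene"); h=cv2.cvtColor(p,cv2.COLOR_RGB2HSV); x,y,z=W[...,0],W[...,1],W[...,2]
m=(cv2.inRange(h,(100,120,40),(130,255,255))>0)&(z>.08)&(z<.3)&(y<-.1)&(y>-.33)&(x>.35)&(x<.5)
q=W[m]; e=np.array([.9617,-.274]);n=np.array([.274,.9617]);c=np.array([.4258,-.2243])
print(len(q),"ztop",np.round(np.percentile(q[:,2],[50,98,100]),4))
for w in(e,n): print(np.round(np.percentile((q[:,:2]-c)@w,[0.5,10,50,90,99.5]),4))
E
```

```text
t: 12.28
tcp_pos: [0.427, -0.2273, 0.0674]
tool_rot: [0.0, 0.799, 0.602, 0.0]
wrist_force: [-0.1, 0.5, -1.3]
gripper_width: 0.0075
grasp_force: 40.0
282 ztop [0.1103 0.1424 0.1449]
[-0.0101 -0.0055  0.0066  0.008   0.0141]
[-0.0612 -0.045   0.0273  0.0549  0.0639]
```

```bash
python3 -m pendant '[0,0,0.001,0, 0,0,0.002,0, 0,0,0.003,0, 0,0,0.003,0, 0,0,0.003,0]'
```

```text
t: 12.95
tcp_pos: [0.4269, -0.2272, 0.0643]
tool_rot: [0.0, 0.799, 0.602, -0.0]
wrist_force: [-0.6, -0.4, -1.5]
gripper_width: 0.0077
grasp_force: 40.0
```

```bash
python3 -m pendant '[0,0,0.001,0, 0,0,0.002,0, 0,0,0.002,0, 0,0,0.002,0]'
```

```text
t: 13.45
tcp_pos: [0.4271, -0.2273, 0.0625]
tool_rot: [0.0, 0.799, 0.602, 0.0]
wrist_force: [-1.0, 0.5, 6.8]
gripper_width: 0.0078
grasp_force: 40.0
```

The wrist force jumped to +6.8 N, so the reel is resting on the ribs. I'll release and go straight up.

```bash
python3 -m pendant '[0,0,0,0, 0,0,0,0, 0,0,0,0, 0,0,0,0]' 0.05 && python3 -m pendant '[0,0,-0.005,0, 0,0,-0.015,0, 0,0,-0.03,0, 0,0,-0.05,0, 0,0,-0.08,0, 0,0,-0.11,0, 0,0,-0.14,0, 0,0,-0.15,0, 0,0,-0.15,0, 0,0,-0.15,0]'
python3 - <<'E'
from h import *
p,W=cloud("scene"); h=cv2.cvtColor(p,cv2.COLOR_RGB2HSV); x,y,z=W[...,0],W[...,1],W[...,2]
cv2.imwrite("pics/s5.png",cv2.resize(p[80:280,130:400,::-1],None,fx=2.5,fy=2.5))
m=(cv2.inRange(h,(100,120,40),(130,255,255))>0)&(z>.08)&(z<.18)&(y<-.1)&(y>-.33)&(x>.35)&(x<.5)
q=W[m]; e=np.array([.9617,-.274]);n=np.array([.274,.9617]);c=np.array([.4258,-.2243])
print(len(q),"ztop",np.round(np.percentile(q[:,2],[50,98,100]),4))
for w in(e,n): print(np.round(np.percentile((q[:,:2]-c)@w,[0.5,10,50,90,99.5]),4))
E
```

```text
t: 13.95
tcp_pos: [0.4269, -0.2272, 0.0623]
tool_rot: [0.0, 0.799, 0.602, -0.0]
wrist_force: [-0.3, -0.8, 0.3]
gripper_width: 0.0441
grasp_force: 0.0
t: 15.2
tcp_pos: [0.4264, -0.227, 0.2115]
tool_rot: [-0.0, 0.799, 0.602, -0.0]
wrist_force: [-0.5, 0.3, -0.3]
gripper_width: 0.0497
grasp_force: 0.0
222 ztop [0.1172 0.1394 0.1416]
[0.0009 0.0129 0.0232 0.0268 0.0288]
[-0.0495 -0.0329  0.0092  0.0507  0.062 ]
```

View pics/s5.png

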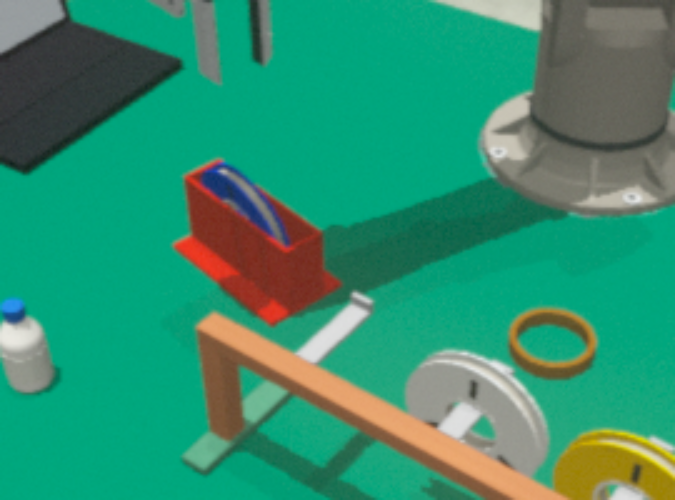

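The reel now stands between the ribs, at about (245,205) in the crop, leaning lightly on the far wall. The white and yellow reels are still in place. One numeric check of its centre and lean before I hand in.

Run:
```python
from h import *
from scipy.optimize import least_squares
e=np.array([.9617,-.274]);n=np.array([.274,.9617])
for cam,c in(("scene",(.4258,-.2243)),("top",(.4236,-.2245)),("scene",(.4258,-.2243))):
    p,W=cloud(cam); h=cv2.cvtColor(p,cv2.COLOR_RGB2HSV); x,y,z=W[...,0],W[...,1],W[...,2]
    m=(cv2.inRange(h,(100,120,40),(130,255,255))>0)&(z>.06)&(z<.18)&(y<-.1)&(y>-.33)&(x>.35)&(x<.5)
    q=W[m]; a=(q[:,:2]-c)@e;b=(q[:,:2]-c)@n;zz=q[:,2]
    hi=zz>np.percentile(zz,85); print(cam,len(q),"top across",np.round(np.percentile(a[hi],[2,50,98]),4),"along",b[hi].mean().round(4),"z",zz.max().round(4),"along ext",np.round(np.percentile(b,[.5,99.5]),4))
    for l in np.arange(.08,.145,.01):
        k=(zz>l)&(zz<l+.01)
        if k.sum()>5: print("  z",l.round(2),"across",np.round(np.percentile(a[k],[3,97]),4),"along",np.round(np.percentile(b[k],[2,98]),4))
print(r.state()["t"])
```

```text
scene 229 top across [0.0126 0.0258 0.0296] along 0.0001 z 0.1416 along ext [-0.0511  0.0633]
  z 0.09 across [0.0048 0.022 ] along [-0.0515  0.0625]
  z 0.1 across [0.0067 0.0231] along [-0.0501  0.0577]
  z 0.11 across [0.0087 0.0262] along [-0.0472  0.0537]
  z 0.12 across [0.0096 0.0275] along [-0.0363  0.0453]
  z 0.13 across [0.012  0.0289] along [-0.0301  0.0259]
top 400 top across [0.0106 0.0121 0.0223] along 0.0017 z 0.1422 along ext [-0.0633  0.0626]
  z 0.08 across [0.0011 0.0174] along [-0.063   0.0628]
  z 0.09 across [0.0033 0.019 ] along [-0.0579  0.0613]
  z 0.1 across [0.0054 0.0205] along [-0.0553  0.0567]
  z 0.11 across [0.0072 0.0225] along [-0.0494  0.0506]
  z 0.12 across [0.0089 0.0243] along [-0.0429  0.0443]
  z 0.13 across [0.0113 0.0134] along [-0.0311  0.03  ]
  z 0.14 across [0.0127 0.0139] along [-0.0031  0.0123]
scene 233 top across [0.0116 0.0156 0.0296] along -0.0015 z 0.1405 along ext [-0.0523  0.0632]
  z 0.09 across [-0.0071  0.0207] along [-0.0508  0.0607]
  z 0.1 across [0.0063 0.0234] along [-0.0492  0.0582]
  z 0.11 across [0.0085 0.0256] along [-0.0476  0.0507]
  z 0.12 across [0.0097 0.0275] along [-0.0375  0.0448]
  z 0.13 across [0.012  0.0293] along [-0.0267  0.0266]
15.4
```

The centre is about +8 mm across and 0-2 mm along the slot, about 71 mm above the floor, leaning about 11°. All of that is within tolerance and steady.

```bash
python3 -c "
from workcell import r
print(r.finish_job())"
```

```text
the job is handed in; nothing more can be done
None
```

The blue reel stands on edge between the ribs in the red cradle, leaning about 11° and within tolerance by my camera checks; the yellow and white reels still hang on their hooks, and I handed the job in at about 15 s (no verdict was returned).

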